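# Pop open a push-to-open cupboard

### The job

Get the little cupboard with the green door ready for use: press its handleless door at the round mark so that the push-to-open catch lets go and the door springs ajar, then put the fingertips behind the door and push it wide open, to about a right angle, and leave it standing like that. Press gently, do not pinch the door, keep the cupboard with the white door shut, and do not disturb the tin, the spice jar or the mug.

Things in the scene. Friction and masses are not known exactly. Their poses are not given: they have to be found in the camera images.
- green_cupboard: small pale wooden cupboard with a green door, fixed; carcass 130 (x, depth) x 150 (y, width) x 200 (z, height) mm. Origin: centre of its underside. Its -x axis points out of the front, to the robot, +y to the hinge side (left as the robot sees it). No handle. Stands left or right of the other cupboard, turned up to 0.2 rad
- green_door (a joint): opening angle of the green door, rad: 0 shut and latched, -0.04 pushed fully in, about 0.5 sprung ajar, 1.57 at a right angle to the front, stop at 1.65. Door 146 mm wide, 188 mm high (10 to 198 mm above the worktop), 14 mm thick; vertical hinge at the left (+y) side, opens towards the robot. Past ajar it turns freely and stays where left; it does not latch again
- green_catch (a point): centre of the round mark, 26 mm across, on the green door's front: 118 mm from the hinge, 28 mm from the free (right) edge, 165 mm above the worktop, 35 mm below the cupboard's top; moves with the door. Pushed here with about 5 N the door goes in 3.5 mm and the catch lets go (hard stop at 4.7 mm); as the finger draws back the spring swings the door out behind it
- green_edge (a point): middle of the thickness of the green door's free edge, 146 mm from the hinge, 165 mm above the worktop; moves with the door. Sprung ajar, it stands some 70 mm before the carcass front. The back of the door is bare but for a 38 mm hook and a pin low down, under 60 mm above the worktop
- green_hinge (a point): point on the hinge axis of the green door, in the plane of the shut door's back face (6 mm before the carcass front), 165 mm above the worktop; it does not move with the door
- white_cupboard: the same cupboard with a white door, fixed; origin and axes alike. To be left shut
- white_door (a joint): opening angle of the white door, rad, 0 shut; its catch works like the other one
- tin: low round tin with a green label, 75 mm across, 58 mm high, loose; origin at the centre of its underside. It stands in front of and between the cupboards
- spice_jar: spice jar with a red cap, 45 mm across, 106 mm high, loose; origin at the centre of its underside. To the right of the cupboards
- mug: purple mug, 92 x 125 x 100 mm high, loose; origin at its underside. Farther to the right

How it is judged:
By the outcome, as a careful person would: the job done as asked, in the order asked, and still so for the second after the job is handed in, with the robot touching nothing.
It also fails if it takes over 45 s, if anything falls off the work surface, if the arm or the gripper's body presses on something with over 40 N, if the wrist force passes 120 N, or if a joint passes its speed limit or range.

### The arm

A 6-joint arm with a two-finger parallel gripper is mounted at the origin on a cart in front of the work surface, level with it; the furniture and walls round the work are solid. World frame = base frame: x ahead of the robot, y to its left, z up, the work surface at z = 0. Lengths are in m, angles in degrees, forces in N, time in s.
With the tool pointing down it reaches from about 0.3 to 0.75 m from the base axis. Payload 8.5 kg.
Tool frame: the origin (TCP) lies between the finger pads; the fingertips stand 22 mm ahead of it and the grasp point (between the pads) lies 3 mm ahead of it (env.nose_length is the distance from the TCP to the fingertips, in m); z points along the fingers, x is the direction in which the jaws open and shut, and the axes are right-handed (so a half turn about z gives the same grasp; the last joint's range is limited). The gripper opens to 85 mm and grips with 20 to 120 N. Pads are 22 mm wide; open, the fingers measure 114 mm over their backs; the gripper's body (76 mm by 85 mm) begins 54 mm behind the grasp point. The pads swing forward as they close: fully open they stand 13 mm farther back than shut.
Start: joints at [57.45, 21.807, 74.336, -0, 83.858, -12.336], TCP at [0.19, 0.516, 0.253] pointing down, gripper open.
Joint ranges: [-178.18, 178.18], [-50.72, 133.34], [12.68, 142.11], [-81.47, 261.47], [9.98, 163.14], [-165.26, 165.26]. Speed limits (degrees/s): [136.94, 136.94, 180, 180, 180, 180].

### API

Orientations are given as a 3x3 rotation matrix whose columns are the frame's x, y, z axes.
In Python, from rig import env gives the robot as it stands.
- The arm moves only by the tool arm_command, never from a script. Its argument "steps" is a list of rows, each an object with "delta_pos": the shift along the world's x, y, z in mm, a list of three; "dr": the turn, a rotation vector about the world's x, y, z in degrees, a list of three. In form: [{"delta_pos": [dx, dy, dz], "dr": [wx, wy, wz]}, ...]. A call has 1 to 20 rows; each row shifts and turns the commanded pose from where the row before left it; what a row does not reach is not made up. A row lasts 1/10 s, in which the tool goes at most 50 mm and 8.59 degrees, less where a joint would pass 70% of its speed; a pose out of reach is approached as far as the arm can. A call with a gripper value outside its range is refused whole. "grip" is the opening, from 0 (shut) to 1 (fully open), set as the call begins (left out, the last holds). The fingers move at their own pace and stop on an object; "squeeze" is the grip in N (left out, the last holds). Time passes only in rows, so rows that do not move let the fingers close. It gives the time, the measured TCP pose, the force and the opening at its end, in the units of the state.
- env.observe(): the state, without advancing time (a new reading comes with each control period).
- env.get_image(name): name is "scene" or "top"; returns the picture (384x512x3 uint8, blue, green, red); there is no depth.
- env.get_calibration(name): a dict with "fx", "fy", "cx", "cy" (pixels), "view" (4x4, takes a point from world to camera coordinates). Camera axes: x right, y up, looking along -z (the intrinsics and any distortion apply to the point x, -y, -z); pixel columns grow to the right and rows downward; lengths in m; the calibration is good to about 2 mm. A picture is of the moment at which its call begins. get_calibration takes no time and is no camera call.
- env.close_job(): hands the job in, once; it reports no verdict.
The state is a dict: "time_s": time; "q": joint angles; "qvel": joint speeds; "joint_efforts": joint torques, N m; "position": TCP position; "tool_rot": TCP orientation; "ft_force": force on the tool from outside, world axes, zero at the start; "wrist_torque": the same for the moment, N m; "grip_width": finger opening in m.
Only numpy, scipy, OpenCV 4.12 (cv2) and the standard library are available. Lean on these libraries where they do the work, as an engineer would, in place of code of your own. Each camera call takes 0.05 s, during which the arm holds its last target. There are 200 camera calls.

## Working session

There is one attempt and no reset: what is moved stays moved. The work goes in short steps, Python scripts to look and compute and a tool call to move; the robot and the scene stay as the last step left them, time stands still between calls to the robot, and variables do not carry over. Pictures are saved under pics/ and viewed, about 8 in all and at most 12, crops included, and the job is handed in when it is done.

Besides the shell and the picture viewer there is one more tool, called in YAML: its name, and indented under it one key for each argument. arm_command: Moves the arm, as the interface text tells. Its arguments: {"type":"object","properties":{"steps":{"type":"array"},"grip":{"type":"number"},"squeeze":{"type":"number"}},"required":["steps"]}

```bash
mkdir -p pics; python3 - <<'E'
from rig import env
import cv2
for n in("scene","top"):
    cv2.imwrite(f"pics/{n}0.png",cv2.resize(env.get_image(n),(800,600)))
    c=env.get_calibration(n);print(n,c)
print(env.observe(),env.nose_length)
E
```

```text
scene {'fx': 349.8119409835, 'fy': 349.8119409835, 'cx': 258.645136539738, 'cy': 195.33092773042944, 'view': array([[ 0.91127063, -0.41106063,  0.0247991 , -0.51175031],
       [ 0.15553649,  0.39931441,  0.90352444, -0.13280075],
       [-0.38130596, -0.81949812,  0.42781842, -1.17179266],
       [ 0.        ,  0.        ,  0.        ,  1.        ]])}
top {'fx': 366.6304968014938, 'fy': 366.6304968014938, 'cx': 257.8892038354094, 'cy': 186.4696797144245, 'view': array([[-0.05958205, -0.99819119,  0.00801995, -0.07897687],
       [ 0.79723644, -0.04274908,  0.60215162, -0.46634689],
       [-0.6007196 ,  0.04227122,  0.79834147, -1.06402092],
       [ 0.        ,  0.        ,  0.        ,  1.        ]])}
{'time_s': 0.1, 'q': array([ 5.74498408e+01,  2.18380837e+01,  7.43776568e+01, -4.11527948e-04,
        8.38586265e+01, -1.23346765e+01]), 'qvel': array([ 0.07494267, -0.12069515, -0.1582734 ,  0.01742628, -0.03818247,
       -0.04338038]), 'joint_efforts': array([ 3.80847399e-03, -4.49221802e+01, -2.31653613e+01, -1.52643734e-04,
        3.65674059e-03,  2.28436431e-05]), 'position': array([0.18992383, 0.51592859, 0.25278078]), 'tool_rot': array([[ 3.45550625e-01,  9.38399854e-01, -6.92325799e-04],
       [ 9.38399251e-01, -3.45551213e-01, -1.09791011e-03],
       [-1.26951271e-03, -2.70294487e-04, -9.99999158e-01]]), 'ft_force': array([-0.76607367,  0.40643666, -0.34890955]), 'wrist_torque': array([ 0.03635447, -0.0127945 ,  0.01048545]), 'grip_width': 0.08558601506518955} 0.022
```

View pics/scene0.png

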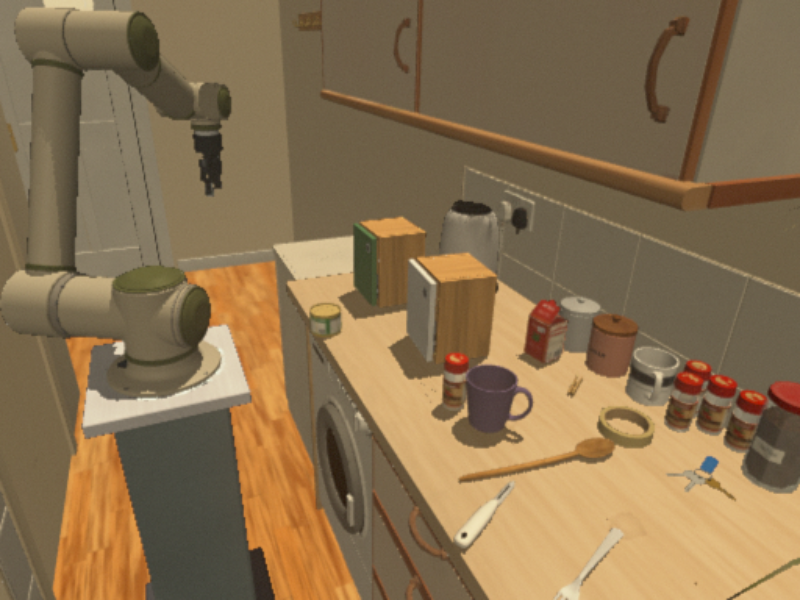

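View pics/top0.png

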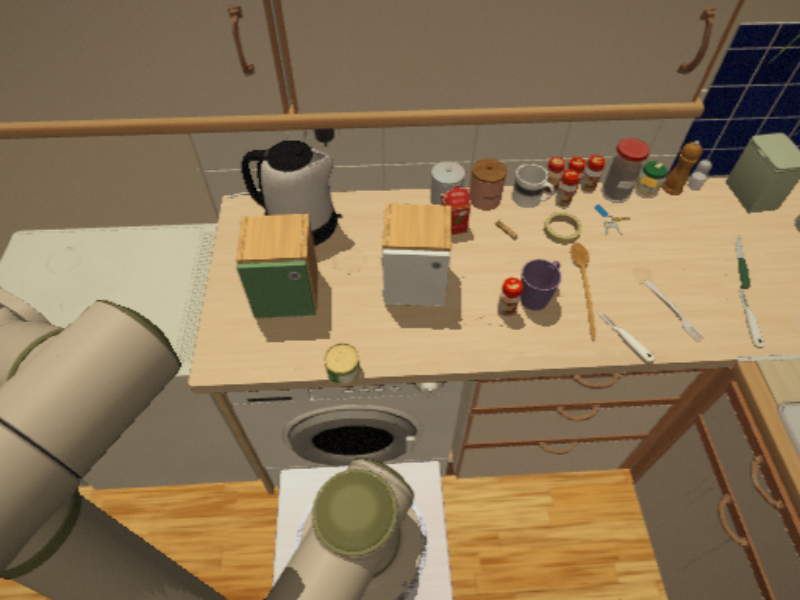

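The pictures show the green cupboard at top-view (278,265) and the white one at (417,255). The tin is at (342,362), and the mark is near (297,274). I'll enlarge the area to read the corners.

```bash
python3 - <<'E'
from rig import env
import cv2
im=env.get_image("top")[120:260,140:300]
cv2.imwrite("pics/crop1.png",cv2.resize(im,None,fx=4.25,fy=4.25,interpolation=cv2.INTER_CUBIC))
E
```

```text
(no output)
```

View pics/crop1.png

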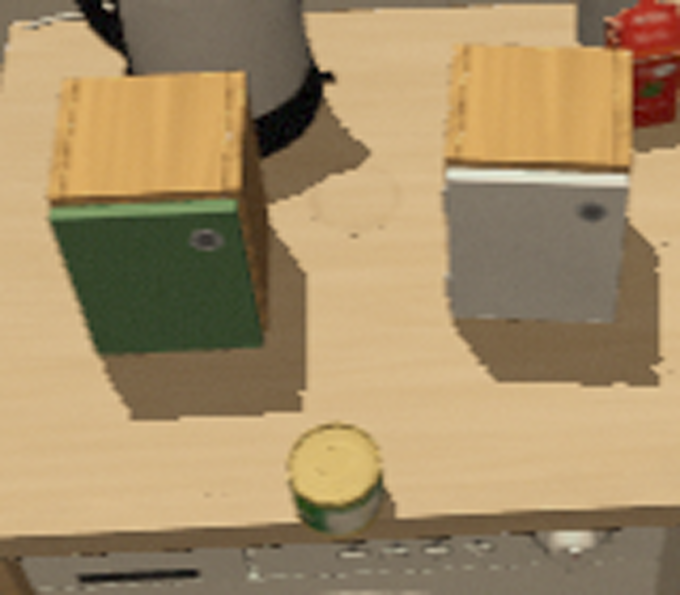

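```bash
cat >h.py <<'E'
import numpy as np
from rig import env
from scipy.optimize import least_squares
def proj(n,P):
    c=env.get_calibration(n);P=np.atleast_2d(P);p=P@c['view'][:3,:3].T+c['view'][:3,3]
    return np.c_[c['cx']+c['fx']*p[:,0]/-p[:,2],c['cy']-c['fy']*p[:,1]/-p[:,2]]
def ray(n,uv,z):
    c=env.get_calibration(n);R=c['view'][:3,:3];t=c['view'][:3,3];o=-R.T@t
    d=R.T@np.array([(uv[0]-c['cx'])/c['fx'],-(uv[1]-c['cy'])/c['fy'],-1]);return o+d*(z-o[2])/d[2]
def w(p,L):
    L=np.atleast_2d(L)/1000.;c,s=np.cos(p[2]),np.sin(p[2])
    return np.c_[p[0]+c*L[:,0]-s*L[:,1],p[1]+s*L[:,0]+c*L[:,1],L[:,2]]
E
python3 - <<'E'
from h import *
M=[[65,75,200],[65,-75,200],[-65,75,200],[-65,-75,200],[-85,-45,165],[-85,73,10],[-85,-73,10]]
G=[(64,80),(245,72),(50,200),(240,193),(206,239),(101,354),(264,345)]
W=[(456,45),(632,50),(445,164),(631,169),(592,212),(453,318),(615,322)]
for n,px in(("g",G),("w",W)):
    uv=np.array(px)/4.25+[140,120]-.4
    r=least_squares(lambda p:(proj("top",w(p,M))-uv).ravel(),[.6,.1,0])
    print(n,r.x.round(4),r.fun.round(1))
    for k,L in dict(mark=[-85,-45,165],hinge=[-71,73,165],freeshut=[-78,-73,165],cfl=[-85,75,0],cfr=[-85,-75,0]).items():print(k,w(r.x,L).round(4))
print("tin",ray("top",np.array([335,466])/4.25+[140,120]-.4,.058))
E
```

```text
g [0.5964 0.1714 0.0105] [ 0.  -0.3  0.3 -0.3 -0.6 -0.3  0.3 -0.9  0.5  0.  -1.   0.8  0.4  0.8]
mark [[0.5119 0.1255 0.165 ]]
hinge [[0.5247 0.2436 0.165 ]]
freeshut [[0.5192 0.0976 0.165 ]]
cfl [[0.5106 0.2455 0.    ]]
cfr [[0.5122 0.0955 0.    ]]
w [ 0.6118 -0.1456 -0.0981] [-0.4 -0.1 -0.1  0.1 -0.  -1.   0.6 -0.6  0.3  0.1 -0.6  0.4  0.1  0.9]
mark [[ 0.5228 -0.182   0.165 ]]
hinge [[ 0.5483 -0.066   0.165 ]]
freeshut [[ 0.5271 -0.2106  0.165 ]]
cfl [[ 0.5346 -0.0626  0.    ]]
cfr [[ 0.5199 -0.2119  0.    ]]
tin [0.36231025 0.03279107 0.058     ]
```

arm_command:
  steps:
    - {"delta_pos":[18,-28,0],"dr":[0,0,6.7]}
    - {"delta_pos":[18,-28,0],"dr":[0,0,6.7]}
    - {"delta_pos":[18,-28,0],"dr":[0,0,6.7]}
    - {"delta_pos":[18,-28,0],"dr":[0,0,0]}
    - {"delta_pos":[18,-28,0],"dr":[0,-5,0]}
    - {"delta_pos":[18,-28,0],"dr":[0,-5,0]}
    - {"delta_pos":[18,-28,0],"dr":[0,-5,0]}
    - {"delta_pos":[18,-28,0],"dr":[0,-5,0]}
    - {"delta_pos":[18,-28,0],"dr":[0,-5,0]}
    - {"delta_pos":[18,-28,0],"dr":[0,-5,0]}
    - {"delta_pos":[18,-28,0],"dr":[0,-5,0]}
    - {"delta_pos":[18,-28,0],"dr":[0,-5,0]}
    - {"delta_pos":[18,-28,0],"dr":[0,0,0]}
    - {"delta_pos":[18,-26,0],"dr":[0,0,0]}
    - {"delta_pos":[0,0,-25],"dr":[0,0,0]}
    - {"delta_pos":[0,0,-25],"dr":[0,0,0]}
    - {"delta_pos":[0,0,-20],"dr":[0,0,0]}
    - {"delta_pos":[0,0,0],"dr":[0,0,0]}
  grip: 0
  squeeze: 20

```text
time_s: 1.95
position: [0.441, 0.1259, 0.181]
tool_rot: [[0.002, 0.77, 0.639], [1.0, -0.002, -0.0], [0.001, 0.639, -0.77]]
ft_force: [-1.0, 0.4, 0.0]
grip_width: -0.0001
```

```bash
python3 - <<'E'
from h import *
import cv2
a=env.get_image("top")[120:260,140:300];b=env.get_image("scene")[110:250,180:340]
cv2.imwrite("pics/c2.png",cv2.resize(np.vstack([a,b]).copy(),None,fx=2.1,fy=2.1) if 0 else cv2.resize(np.hstack([a,b]),None,fx=2.5,fy=2.5,interpolation=cv2.INTER_CUBIC))
o=env.observe();t=o['position']+.022*o['tool_rot'][:,2]
print(t,((proj("top",t)-[140,120])*2.5),((proj("scene",t)-[180,110])*2.5+[400,0]))
m=[.5119,.1255,.165];print(((proj("top",m)-[140,120])*2.5),((proj("scene",m)-[180,110])*2.5+[400,0]))
E
```

```text
[0.45636624 0.12614581 0.16680999] [[118.42545349 171.8759752 ]] [[505.47084831 124.93010681]]
[[121.4110125  139.63208474]] [[538.63307011 122.06815459]]
```

View pics/c2.png

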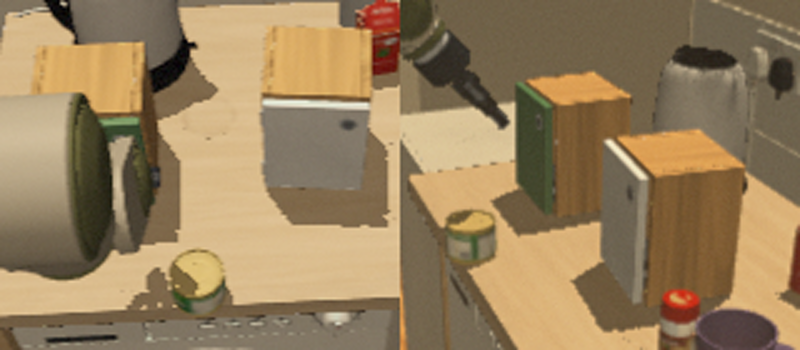

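The scene view puts the fingertip at (506,126), as computed, and the mark at (539,124), level with it. Next I'll approach and press slowly.

arm_command:
  steps:
    - {"delta_pos":[15,0,-1],"dr":[0,0,0]}
    - {"delta_pos":[15,0,0],"dr":[0,0,0]}
    - {"delta_pos":[12,0,0],"dr":[0,0,0]}
    - {"delta_pos":[5,0,0],"dr":[0,0,0]}
    - {"delta_pos":[3,0,0],"dr":[0,0,0]}
    - {"delta_pos":[0,0,0],"dr":[0,0,0]}

```text
time_s: 2.65
position: [0.4918, 0.1262, 0.1824]
tool_rot: [[0.001, 0.766, 0.643], [1.0, -0.002, 0.0], [0.001, 0.643, -0.766]]
ft_force: [-2.8, 0.4, 2.2]
grip_width: 0.0002
```

arm_command:
  steps:
    - {"delta_pos":[2,0,0],"dr":[0,0,0]}
    - {"delta_pos":[1,0,0],"dr":[0,0,0]}
    - {"delta_pos":[0,0,0],"dr":[0,0,0]}

```text
time_s: 2.95
position: [0.4948, 0.1261, 0.1822]
tool_rot: [[0.002, 0.766, 0.642], [1.0, -0.002, -0.0], [0.001, 0.642, -0.766]]
ft_force: [-4.5, -1.1, 1.9]
grip_width: 0.0
```

arm_command:
  steps:
    - {"delta_pos":[1,0,0],"dr":[0,0,0]}
    - {"delta_pos":[0,0,0],"dr":[0,0,0]}

```text
time_s: 3.15
position: [0.4959, 0.126, 0.1822]
tool_rot: [[0.002, 0.766, 0.642], [1.0, -0.002, -0.0], [0.001, 0.642, -0.766]]
ft_force: [-2.9, -2.4, 0.8]
grip_width: 0.0003
```

arm_command:
  steps:
    - {"delta_pos":[1,0,0],"dr":[0,0,0]}
    - {"delta_pos":[0,0,0],"dr":[0,0,0]}

```text
time_s: 3.35
position: [0.4969, 0.1261, 0.1821]
tool_rot: [[0.002, 0.766, 0.642], [1.0, -0.002, -0.0], [0.001, 0.642, -0.766]]
ft_force: [-4.1, -1.7, 2.1]
grip_width: -0.0001
```

arm_command:
  steps:
    - {"delta_pos":[1,0,0],"dr":[0,0,0]}
    - {"delta_pos":[0,0,0],"dr":[0,0,0]}

```text
time_s: 3.55
position: [0.4971, 0.1261, 0.182]
tool_rot: [[0.001, 0.767, 0.641], [1.0, -0.002, -0.0], [0.001, 0.641, -0.767]]
ft_force: [-10.5, -4.1, 6.2]
grip_width: 0.0002
```

The force rose to 10 N, so the door is at its hard stop and past the catch point. Now I'll draw back.

arm_command:
  steps:
    - {"delta_pos":[-5,0,0],"dr":[0,0,0]}
    - {"delta_pos":[-10,0,0],"dr":[0,0,0]}
    - {"delta_pos":[-15,0,0],"dr":[0,0,0]}
    - {"delta_pos":[-20,0,0],"dr":[0,0,0]}
    - {"delta_pos":[-20,0,0],"dr":[0,0,0]}
    - {"delta_pos":[-20,0,0],"dr":[0,0,0]}
    - {"delta_pos":[-15,0,0],"dr":[0,0,0]}
    - {"delta_pos":[0,0,25],"dr":[0,0,0]}
    - {"delta_pos":[0,0,30],"dr":[0,0,0]}
    - {"delta_pos":[0,0,30],"dr":[0,0,0]}
    - {"delta_pos":[0,0,0],"dr":[0,0,0]}

```text
time_s: 4.65
position: [0.3941, 0.1263, 0.2715]
tool_rot: [[0.001, 0.76, 0.65], [1.0, -0.002, 0.001], [0.002, 0.65, -0.76]]
ft_force: [-0.2, -0.3, -0.8]
grip_width: -0.0
```

```bash
python3 - <<'E'
from h import *
import cv2
a=env.get_image("top")[120:260,140:300];b=env.get_image("scene")[110:250,180:340]
cv2.imwrite("pics/c3.png",cv2.resize(np.hstack([a,b]),None,fx=2.5,fy=2.5,interpolation=cv2.INTER_CUBIC))
for th in (.4,.5,.6):
    c,s=np.cos(th),np.sin(th)
    for r,z in((.146,198),(.146,10)):
        L=[-71-1000*r*s,73-1000*r*c,z];p=w([.5964,.1714,.0105],L)
        print(th,p,(proj("top",p)-[140,120])*2.5,(proj("scene",p)-[180,110])*2.5+[400,0])
E
```

```text
0.4 [[0.46919744 0.10858603 0.198     ]] [[129.15402298 148.90070866]] [[516.63908854 108.4889629 ]]
0.4 [[0.46919744 0.10858603 0.01      ]] [[146.75540332 228.66732141]] [[518.27974906 217.8529971 ]]
0.5 [[0.45599047 0.11479555 0.198     ]] [[123.7779527  157.20052037]] [[507.22743247 108.21850635]]
0.5 [[0.45599047 0.11479555 0.01      ]] [[142.09712293 236.5204352 ]] [[509.39537416 217.59367227]]
0.6 [[0.44346939 0.12229255 0.198     ]] [[117.33909434 165.23091073]] [[497.97418005 107.65010973]]
0.6 [[0.44346939 0.12229255 0.01      ]] [[136.5009116  244.10785411]] [[500.65802741 216.9528497 ]]
```

View pics/c3.png

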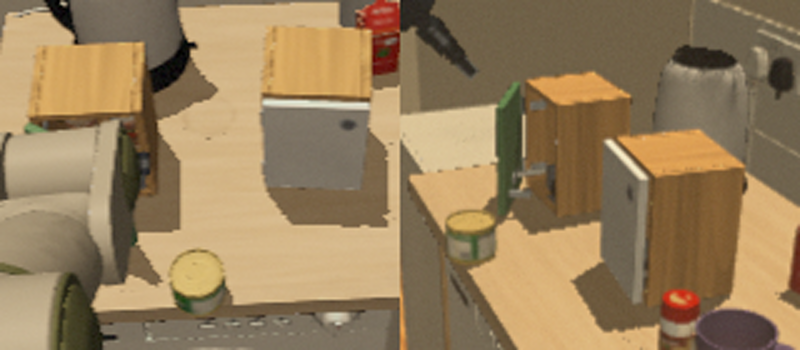

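Scene view: the door is ajar, with its free edge from (499,103) at the top to (507,210) at the bottom, an angle of about 0.55. The tin is undisturbed. Next I'll compute the sweep waypoints.

```bash
python3 - <<'E'
from h import *
r,y=.115,.0105
def F(th,e):
    return 1000*(w([.5964,.1714,y],[-71,73,182])[0]+np.r_[w([0,0,y],[1000*(-r*np.sin(th)+e*np.cos(th)),1000*(-r*np.cos(th)-e*np.sin(th)),0])[0]])
P=[F(.55,.035),F(.55,.015)]+[F(t,.015) for t in np.arange(.65,1.6,.1)]+[F(1.57,.015),F(1.57,.045)]
P=np.array(P);print(P.round());print(np.diff(P,axis=0).round(1));print(env.observe()['position'])
E
```

```text
[[496. 127. 182.]
 [478. 137. 182.]
 [468. 142. 182.]
 [458. 149. 182.]
 [449. 156. 182.]
 [441. 164. 182.]
 [433. 172. 182.]
 [426. 182. 182.]
 [421. 192. 182.]
 [416. 203. 182.]
 [413. 214. 182.]
 [410. 225. 182.]
 [410. 227. 182.]
 [410. 197. 182.]]
[[-17.2  10.3   0. ]
 [-10.4   5.1   0. ]
 [ -9.8   6.2   0. ]
 [ -9.2   7.1   0. ]
 [ -8.4   8.    0. ]
 [ -7.6   8.8   0. ]
 [ -6.7   9.5   0. ]
 [ -5.7  10.1   0. ]
 [ -4.6  10.6   0. ]
 [ -3.5  11.    0. ]
 [ -2.4  11.3   0. ]
 [ -0.3   2.3   0. ]
 [  0.3 -30.    0. ]]
[0.39278312 0.12615103 0.26756632]
```

arm_command:
  steps:
    - {"delta_pos":[10,0,8],"dr":[0,5,0]}
    - {"delta_pos":[10,0,0],"dr":[0,5,0]}
    - {"delta_pos":[12,0,0],"dr":[0,5,0]}
    - {"delta_pos":[12,0,0],"dr":[0,5,0]}
    - {"delta_pos":[12,0,0],"dr":[0,5,0]}
    - {"delta_pos":[12,0,0],"dr":[0,5,0]}
    - {"delta_pos":[12,0,0],"dr":[0,5,0]}
    - {"delta_pos":[12,0,0],"dr":[0,5,0]}
    - {"delta_pos":[8,0,0],"dr":[0,0,0]}
    - {"delta_pos":[0,0,0],"dr":[0,0,0]}

```text
time_s: 5.75
position: [0.4935, 0.126, 0.2736]
tool_rot: [[0.002, 1.0, -0.001], [1.0, -0.002, -0.0], [-0.0, -0.001, -1.0]]
ft_force: [-0.6, 0.6, -0.8]
grip_width: -0.0004
```

Above the gap now, so I'll check the clearance before going down.

```bash
python3 - <<'E'
from h import *
import cv2
a=env.get_image("top")[120:260,140:300];b=env.get_image("scene")[110:250,180:340]
cv2.imwrite("pics/c4.png",cv2.resize(np.hstack([a,b]),None,fx=2.5,fy=2.5,interpolation=cv2.INTER_CUBIC))
E
```

```text
(no output)
```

View pics/c4.png

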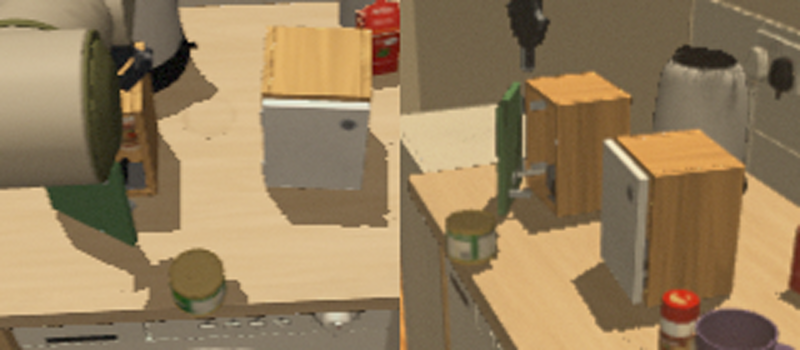

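Top view: the door's lower free corner is at (136,244), which agrees with 0.5–0.55 rad. The finger is over the gap between door and carcass, so I'll descend and watch the force.

arm_command:
  steps:
    - {"delta_pos":[0,0,-20],"dr":[0,0,0]}
    - {"delta_pos":[0,0,-20],"dr":[0,0,0]}
    - {"delta_pos":[0,0,-15],"dr":[0,0,0]}
    - {"delta_pos":[0,0,-10],"dr":[0,0,0]}
    - {"delta_pos":[0,0,-10],"dr":[0,0,0]}
    - {"delta_pos":[0,0,-10],"dr":[0,0,0]}
    - {"delta_pos":[0,0,-7],"dr":[0,0,0]}
    - {"delta_pos":[0,0,0],"dr":[0,0,0]}

```text
time_s: 6.65
position: [0.4927, 0.1261, 0.1826]
tool_rot: [[0.002, 1.0, -0.001], [1.0, -0.002, -0.0], [-0.0, -0.001, -1.0]]
ft_force: [0.4, 0.6, -0.2]
grip_width: -0.0
```

arm_command:
  steps:
    - {"delta_pos":[-5,3,0],"dr":[0,0,0]}
    - {"delta_pos":[-5,3,0],"dr":[0,0,0]}
    - {"delta_pos":[-5,4,0],"dr":[0,0,0]}
    - {"delta_pos":[-5,3,0],"dr":[0,0,0]}
    - {"delta_pos":[-5,2,0],"dr":[0,0,0]}
    - {"delta_pos":[-5,3,0],"dr":[0,0,0]}
    - {"delta_pos":[-5,3,0],"dr":[0,0,0]}
    - {"delta_pos":[0,0,0],"dr":[0,0,0]}

```text
time_s: 7.45
position: [0.4573, 0.1475, 0.1834]
tool_rot: [[0.001, 1.0, -0.0], [1.0, -0.001, 0.0], [0.0, -0.0, -1.0]]
ft_force: [-0.6, -1.1, 0.4]
grip_width: 0.0004
```

arm_command:
  steps:
    - {"delta_pos":[-4,4,0],"dr":[0,0,0]}
    - {"delta_pos":[-4,4,0],"dr":[0,0,0]}
    - {"delta_pos":[-4,4,0],"dr":[0,0,0]}
    - {"delta_pos":[-4,4,0],"dr":[0,0,0]}
    - {"delta_pos":[-4,4,0],"dr":[0,0,0]}
    - {"delta_pos":[-4,5,0],"dr":[0,0,0]}
    - {"delta_pos":[-4,5,0],"dr":[0,0,0]}
    - {"delta_pos":[-3,5,0],"dr":[0,0,0]}
    - {"delta_pos":[-3,5,0],"dr":[0,0,0]}
    - {"delta_pos":[-3,5,0],"dr":[0,0,0]}
    - {"delta_pos":[-2,5,0],"dr":[0,0,0]}
    - {"delta_pos":[-2,6,0],"dr":[0,0,0]}
    - {"delta_pos":[-2,5,0],"dr":[0,0,0]}
    - {"delta_pos":[-1,5,0],"dr":[0,0,0]}
    - {"delta_pos":[-1,3,0],"dr":[0,0,0]}
    - {"delta_pos":[0,0,0],"dr":[0,0,0]}

```text
time_s: 9.05
position: [0.4129, 0.2165, 0.1833]
tool_rot: [[0.001, 1.0, -0.0], [1.0, -0.001, 0.0], [0.0, -0.0, -1.0]]
ft_force: [-0.7, -0.8, 0.4]
grip_width: -0.0003
```

```bash
python3 - <<'E'
from h import *
import cv2
a=env.get_image("top")[120:260,140:300];b=env.get_image("scene")[110:250,180:340]
cv2.imwrite("pics/c5.png",cv2.resize(np.hstack([a,b]),None,fx=2.5,fy=2.5,interpolation=cv2.INTER_CUBIC))
for th in (1.3,1.4,1.5,1.57,1.64):
    c,s=np.cos(th),np.sin(th)
    for o in (0,14):
      for z in (198,10):
        L=[-71-146*s-o*c,73-146*c+o*s,z];p=w([.5964,.1714,.0105],L)
        print(th,o,z,((proj("top",p)-[140,120])*2.5).round()[0],((proj("scene",p)-[180,110])*2.5+[400,0]).round()[0])
E
```

```text
1.3 0 198 [ 49. 206.] [447.  97.]
1.3 0 10 [ 76. 283.] [452. 203.]
1.3 14 198 [ 37. 209.] [442.  94.]
1.3 14 10 [ 66. 286.] [448. 200.]
1.4 0 198 [ 37. 209.] [442.  94.]
1.4 0 10 [ 66. 285.] [448. 200.]
1.4 14 198 [ 25. 211.] [438.  92.]
1.4 14 10 [ 56. 287.] [444. 197.]
1.5 0 198 [ 24. 211.] [439.  92.]
1.5 0 10 [ 55. 287.] [444. 197.]
1.5 14 198 [ 13. 212.] [436.  89.]
1.5 14 10 [ 45. 288.] [442. 194.]
1.57 0 198 [ 16. 212.] [437.  90.]
1.57 0 10 [ 48. 288.] [443. 195.]
1.57 14 198 [  4. 212.] [434.  88.]
1.57 14 10 [ 38. 288.] [440. 192.]
1.64 0 198 [  8. 212.] [435.  88.]
1.64 0 10 [ 40. 288.] [441. 193.]
1.64 14 198 [ -4. 212.] [434.  86.]
1.64 14 10 [ 30. 288.] [440. 190.]
```

View pics/c5.png

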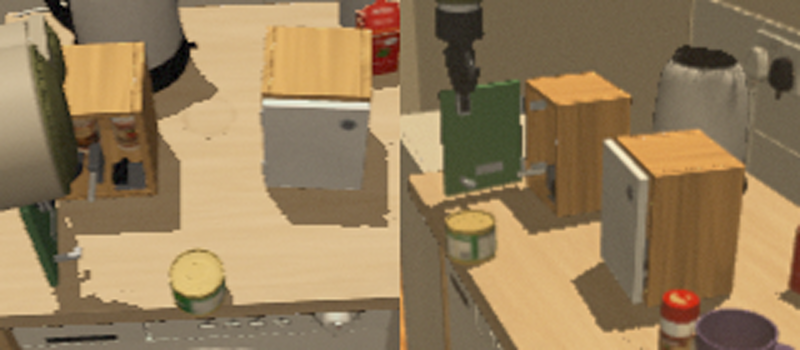

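Top view shows the door's lower free corner at about (55,286), so the angle is about 1.48 rad. I'll push about 9 mm further, back off and look.

arm_command:
  steps:
    - {"delta_pos":[-1,3,0],"dr":[0,0,0]}
    - {"delta_pos":[0,3,0],"dr":[0,0,0]}
    - {"delta_pos":[0,2,0],"dr":[0,0,0]}
    - {"delta_pos":[0,1,0],"dr":[0,0,0]}
    - {"delta_pos":[0,0,0],"dr":[0,0,0]}
    - {"delta_pos":[0,-4,0],"dr":[0,0,0]}
    - {"delta_pos":[0,-10,0],"dr":[0,0,0]}
    - {"delta_pos":[0,-15,0],"dr":[0,0,0]}
    - {"delta_pos":[0,-20,0],"dr":[0,0,0]}
    - {"delta_pos":[0,-5,30],"dr":[0,0,0]}
    - {"delta_pos":[0,0,40],"dr":[0,0,0]}
    - {"delta_pos":[-10,-20,40],"dr":[0,0,0]}
    - {"delta_pos":[-20,-40,20],"dr":[0,0,0]}
    - {"delta_pos":[-20,-40,0],"dr":[0,0,0]}
    - {"delta_pos":[-10,-40,0],"dr":[0,0,0]}
    - {"delta_pos":[0,-40,0],"dr":[0,0,0]}
    - {"delta_pos":[0,-40,0],"dr":[0,0,0]}
    - {"delta_pos":[0,0,0],"dr":[0,0,0]}

```text
time_s: 10.95
position: [0.3517, -0.0529, 0.3132]
tool_rot: [[0.009, 1.0, -0.0], [1.0, -0.009, -0.001], [-0.001, -0.0, -1.0]]
ft_force: [0.4, 0.7, 0.6]
grip_width: 0.0002
```

```bash
python3 - <<'E'
from h import *
import cv2
a=env.get_image("top")[120:260,120:280];b=env.get_image("scene")[110:250,180:340]
cv2.imwrite("pics/c6.png",cv2.resize(np.hstack([a,b]),None,fx=2.5,fy=2.5,interpolation=cv2.INTER_CUBIC))
E
```

```text
(no output)
```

View pics/c6.png

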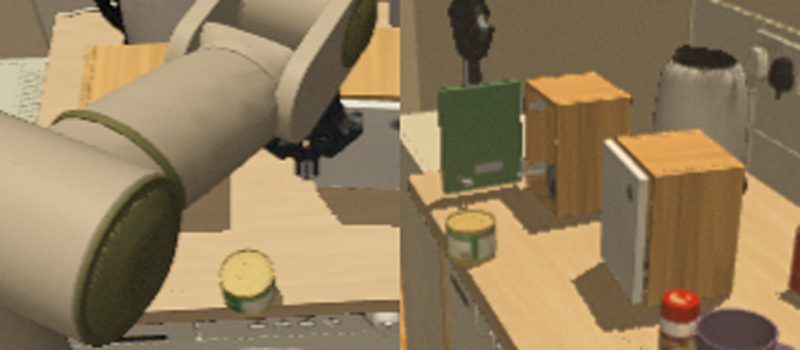

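Scene view: the door stands open with its free edge at (439,90)–(444,192), about 1.55 rad. The arm blocks the top view, so I'll clear it for a last check.

arm_command:
  steps:
    - {"delta_pos":[0,-40,5],"dr":[0,0,0]}
    - {"delta_pos":[0,-40,5],"dr":[0,0,0]}
    - {"delta_pos":[0,-40,5],"dr":[0,0,0]}
    - {"delta_pos":[0,-40,5],"dr":[0,0,0]}
    - {"delta_pos":[-10,-40,0],"dr":[0,0,0]}
    - {"delta_pos":[-20,-40,0],"dr":[0,0,0]}
    - {"delta_pos":[-20,-40,0],"dr":[0,0,0]}
    - {"delta_pos":[0,0,0],"dr":[0,0,0]}

```text
time_s: 11.85
position: [0.3009, -0.3315, 0.3326]
tool_rot: [[0.005, 1.0, -0.001], [1.0, -0.005, 0.0], [0.0, -0.001, -1.0]]
ft_force: [0.2, -0.2, 0.1]
grip_width: 0.0004
```

```bash
python3 - <<'E'
from h import *
import cv2
a=env.get_image("top")[120:260,120:280]
cv2.imwrite("pics/c7.png",cv2.resize(a,None,fx=4,fy=4,interpolation=cv2.INTER_CUBIC))
for th in (1.45,1.5,1.57,1.64):
    c,s=np.cos(th),np.sin(th)
    for o in (0,14):
      for z in (198,10):
        L=[-71-146*s-o*c,73-146*c+o*s,z];p=w([.5964,.1714,.0105],L)
        print(th,o,z,((proj("top",p)-[120,120])*4).round()[0])
E
```

```text
1.45 0 198 [129. 336.]
1.45 0 10 [177. 458.]
1.45 14 198 [110. 339.]
1.45 14 10 [161. 461.]
1.5 0 198 [119. 337.]
1.5 0 10 [168. 459.]
1.5 14 198 [101. 339.]
1.5 14 10 [152. 461.]
1.57 0 198 [106. 338.]
1.57 0 10 [156. 460.]
1.57 14 198 [ 87. 339.]
1.57 14 10 [140. 461.]
1.64 0 198 [ 92. 339.]
1.64 0 10 [145. 461.]
1.64 14 198 [ 74. 339.]
1.64 14 10 [128. 461.]
```

View pics/c7.png

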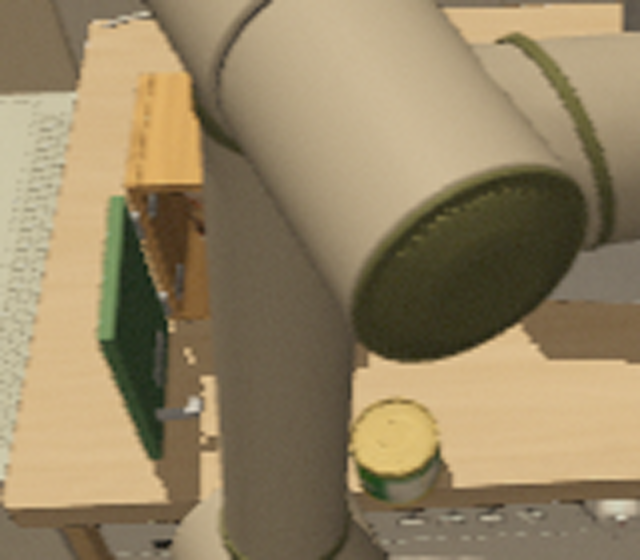

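The door's top free edge spans (98,338) to (115,338) and its lower corner is at (160,458), so the angle is about 1.53 rad. The tin is where it was. Handing in.

```bash
python3 -c "
from rig import env
print(env.close_job())"
```

```text
the job is handed in; nothing more can be done
None
```

The green door is open at about a right angle, and I handed the job in at about 12 s with the arm clear of everything. I pressed the mark with the closed fingertips until the door reached its hard stop, at about 10 N. It sprang ajar, and I lowered the shut fingers behind it, swung it open and backed away.

**Door angle:** the last top picture puts the door at about 1.53 rad, and the scene picture before it at about 1.55.

**Pressing point:** I estimate the fingertip touched about 7 mm above the centre of the mark, so within it but not dead centre.

**Other objects:** the white door and the tin looked unmoved in every close-up. In the final top picture the arm hid most of the white cupboard, so the scene picture just before it is the last clear view of that door. I didn't measure the jar and mug again. They show only in part in the later pictures, looked unmoved there, and the arm never came near them low down.

**Forces:** the readings while the door was being swung stayed near zero. No check failed.

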